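# Return the microscope lenses to the storage dock

## Robot

A 6-joint arm with a two-finger parallel gripper is mounted at the origin on the work surface. World frame = base frame: x ahead of the robot, y to its left, z up, the work surface at z = 0. Lengths are in m, angles in degrees, forces in N, time in s.
With the tool pointing down it reaches from about 0.35 to 0.975 m from the base axis. Payload 7.1 kg.
Tool frame: the origin (TCP) lies midway between the tips of the shut fingers; the grasp point (between the pads) lies 19 mm behind it; z points along the fingers, y is the line along which they close (so a half turn about z gives the same grasp; the last joint's range is limited). The gripper opens to 88 mm and grips with 3 to 60 N. Pads are 20 mm wide; open, the fingers measure 115 mm over their backs; the gripper's body (75 mm by 178 mm) begins 61 mm behind the grasp point.
Start: joints at [75.86, 24.242, 93.386, -0, 62.372, -1.089], TCP at [0.141, 0.609, 0.223] pointing down, gripper open.
Joint ranges: [-172.04, 172.04], [-51.8, 120.97], [4.93, 147.93], [-75.15, 255.16], [6.16, 154.13], [-145.62, 145.62]. Speed limits (degrees/s): [136.94, 136.94, 172.46, 180, 180, 180].

## Interface

Orientations are given as [roll, pitch, yaw] about the fixed x, y, z axes, in that order (R = Rz(yaw) Ry(pitch) Rx(roll)).
In Python, from workcell import readout, cams, sign_off gives the robot as it stands.
- The arm moves only by the shell command python3 -m jog 'ROWS' [FORCE]. ROWS is JSON, a list of rows, each a list of 5 numbers: the opening in per cent of the stroke, from 0 (shut) to 100 (fully open), then the shift along the tool's x, y, z in m, then the turn about the tool's z in degrees. A call has 1 to 12 rows; each row is the pose to reach, as a shift and turn from the pose commanded when the call began, along the tool's axes at that moment; what a row does not reach only later rows make up. A row lasts 1/10 s, in which the tool goes at most 50 mm and 8.59 degrees, less where a joint would pass 70% of its speed; a pose out of reach is approached as far as the arm can. A call with a gripper value outside its range is refused whole. The fingers move at their own pace and stop on an object; FORCE is the grip in N (left out, the last holds). Time passes only in rows, so rows that repeat a pose let the fingers close. It gives the time, the measured TCP pose, the force, the opening and the grip force at its end, in the units of the state.
- readout.sense(): the state, without advancing time (a new reading comes with each control period).
- cams.get_image(name): name is "side" or "top" or "wrist"; returns a dict with "color" (420x560x3 uint8, red, green, blue), "z_map" (420x560 float32, m along the optical axis (not along the pixel's ray), 0 where there is no reading), "intrinsics" (3x3 intrinsics, pixels), "cam_to_world" (4x4, takes a point from camera to world coordinates). Camera axes: x right, y down, z forward; pixel columns grow to the right and rows downward; lengths in m; the calibration is good to about 2 mm. A picture is of the moment at which its call begins.
- sign_off(): hands the job in; it is judged then, once.
The state is a dict: "time": time; "joint_positions": joint angles; "joint_velocities": joint speeds; "joint_torque": joint torques, N m; "tcp_pos": TCP position; "orientation": TCP orientation; "contact_force": force on the tool from outside, world axes, zero at the start; "torque": the same for the moment, N m; "gripper_width": opening from 0.0 (shut) to 1.0 (fully open); "finger_force": force on a finger pad.
Only numpy, scipy, OpenCV 4.12 (cv2) and the standard library are available. Lean on these libraries where they do the work, as an engineer would, in place of code of your own. Each camera call takes 0.05 s, during which the arm holds its last target. There are 200 camera calls.

## Task

Move the row of four microscope lenses from the wooden tray to the storage dock, standing each in the cup of its own colour, one after another in order of power: red first, then yellow, then green, then blue last. Keep the glass safe: carry the lenses upright, set them down in the cups rather than dropping them, and leave them all standing flat on the cup floors. Leave the solder reel and the blue tin where they are.

Things in the scene. Friction and masses are not known exactly. Their poses are not given: they have to be found in the camera images.
- red_centre (a point): centre, half-way up, of the red lens: a loose upright aluminium cylinder 30 mm in diameter, 62 mm tall, with a red band and tapered red shoulder in its top 21 mm and a dark dot on top; z up its axis; 0.08 to 0.25 kg. The four start in a row in a fixed wooden tray 260 x 68 mm, 4 bays: inner floor 6 mm, wall tops 12 mm above the table; both long sides free.
- yellow_centre (a point): centre, half-way up, of the yellow lens: a loose upright aluminium cylinder 30 mm in diameter, 68 mm tall, with a yellow band and tapered yellow shoulder in its top 21 mm and a dark dot on top; z up its axis; 0.08 to 0.25 kg. The tray's row runs within 25 degrees of straight away from the robot; neighbours 56 to 72 mm apart.
- green_centre (a point): centre, half-way up, of the green lens: a loose upright aluminium cylinder 30 mm in diameter, 74 mm tall, with a green band and tapered green shoulder in its top 21 mm and a dark dot on top; z up its axis; 0.08 to 0.25 kg. Stands in a bay of the tray (see red).
- blue_centre (a point): centre, half-way up, of the blue lens: a loose upright aluminium cylinder 30 mm in diameter, 80 mm tall, with a blue band and tapered blue shoulder in its top 21 mm and a dark dot on top; z up its axis; 0.08 to 0.25 kg. Stands in a bay of the tray (see red).
- red_cup: fixed shallow round cup of red plastic, 56 mm outer and 48 mm inner diameter, 10 mm tall, floor 4 mm thick; origin at the centre of its underside, z up. The four stand on a fixed white slab 264 x 76 x 8 mm, the dock: inner floors 12 mm, rims 18 mm above the table.
- yellow_cup: fixed shallow round cup of yellow plastic, 56 mm outer and 48 mm inner diameter, 10 mm tall, floor 4 mm thick; origin at the centre of its underside, z up. The cups are in a row 64 mm apart that runs within 25 degrees of straight away from the robot; both long sides free.
- green_cup: fixed shallow round cup of green plastic, 56 mm outer and 48 mm inner diameter, 10 mm tall, floor 4 mm thick; origin at the centre of its underside, z up. Dock and tray lie one on the left, one on the right, either way round.
- blue_cup: fixed shallow round cup of blue plastic, 56 mm outer and 48 mm inner diameter, 10 mm tall, floor 4 mm thick; origin at the centre of its underside, z up. Stands on the dock (see red cup).
- spool_centre (a point): centre of a bystander: a reel of solder standing on the table, black flanges 60 mm in diameter, silver middle, 40 mm tall, beyond the racks
- tin_centre (a point): centre of a bystander: a round blue tin with a lid, 75 mm in diameter, 60 mm tall, on the left of the racks

How it is judged:
By the outcome, as a careful person would: the job done as asked, in the order asked, and still so for the second after the job is handed in, with the robot touching nothing.
It also fails if it takes over 112 s, if anything falls off the work surface, if the arm or the gripper's body presses on something with over 40 N, if the wrist force passes 120 N, or if a joint passes its speed limit or range.

## Working session

There is one attempt and no reset: what is moved stays moved. The work goes in short steps, Python scripts to look and compute and a shell command to move; the robot and the scene stay as the last step left them, time stands still between calls to the robot, and variables do not carry over. Pictures are saved under pics/ and viewed, at most 14 in all, crops included, and the job is handed in when it is done.

```bash
mkdir -p pics; ls; python3 - <<'E'
from workcell import readout,cams
import cv2,numpy as np
print(readout.sense())
ims=[]
for n in ("top","side","wrist"):
    d=cams.get_image(n); np.savez(f"pics/{n}0.npz",**d)
    cv2.imwrite(f"pics/{n}0.png",d["color"][:,:,::-1])
    print(n,d["intrinsics"].tolist(),np.round(d["cam_to_world"],3).tolist())
E
```

```text
pics
{'time': 0.0, 'joint_positions': array([ 7.58594370e+01,  2.42832760e+01,  9.34290889e+01, -3.75916736e-04,
        6.23716939e+01, -1.08881293e+00]), 'joint_velocities': array([ 0.02786493,  0.13396635, -0.02065554, -0.0671437 , -0.0768381 ,
       -0.05698503]), 'joint_torque': array([ 2.34411436e-04, -5.44616747e+01, -2.73669094e+01,  6.44796831e-02,
        2.27504689e-02, -1.31217835e-04]), 'tcp_pos': array([0.14099404, 0.60834655, 0.22193035]), 'orientation': array([-1.79915950e+02, -1.26456584e-03,  1.66948424e+02]), 'contact_force': array([ 0.99381628,  0.07918567, -0.145869  ]), 'torque': array([ 0.01109729, -0.01015688, -0.04097422]), 'finger_force': 0.0, 'gripper_width': 1.000949017513676}
top [[517.7523649542582, 0.0, 285.3603084151643], [0.0, 517.7523649542582, 210.5423855430552], [0.0, 0.0, 1.0]] [[0.001, -0.992, 0.127, 0.47], [-1.0, -0.0, 0.006, 0.122], [-0.006, -0.127, -0.992, 1.366], [0.0, 0.0, 0.0, 1.0]]
side [[494.65244063330186, 0.0, 279.17336331321366], [0.0, 494.65244063330186, 205.0304326837928], [0.0, 0.0, 1.0]] [[0.838, -0.305, 0.453, 0.155], [-0.546, -0.479, 0.688, -0.568], [0.007, -0.823, -0.567, 0.632], [0.0, 0.0, 0.0, 1.0]]
wrist [[356.1124988709278, 0.0, 279.30012225786953], [0.0, 356.1124988709278, 203.6049629432297], [0.0, 0.0, 1.0]] [[0.226, 0.944, 0.241, 0.074], [0.974, -0.219, -0.056, 0.624], [-0.0, 0.248, -0.969, 0.383], [0.0, 0.0, 0.0, 1.0]]
```

View pics/top0.png

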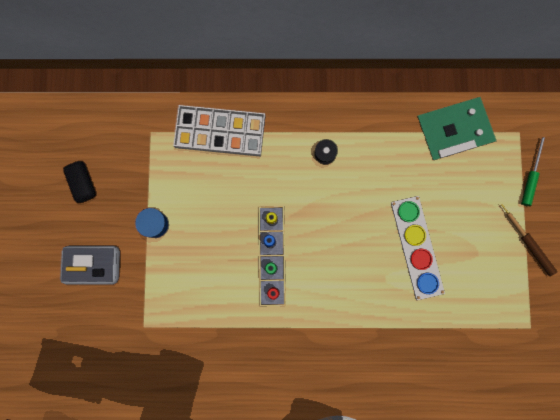

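View pics/side0.png

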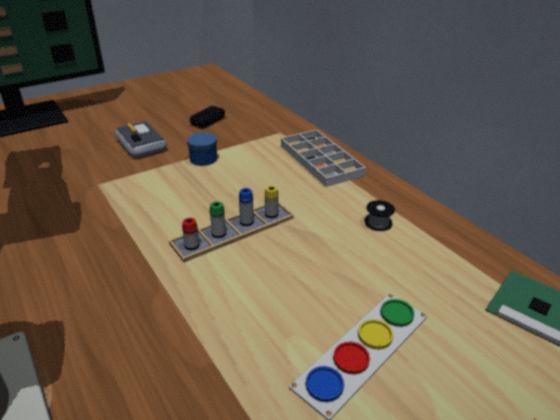

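Top view: the lenses from far to near are yellow (270,217), blue (268,240), green (270,267) and red (273,293). The cups are green (408,211), yellow (415,235), red (421,259) and blue (428,283). The side view confirms this, with all lenses upright; the tin is at far left (151,222) and the reel is beyond the racks (326,152).

```bash
cat > h.py <<'E'
import numpy as np,cv2
from workcell import readout,cams
H={'red':[(0,7),(173,180)],'yellow':[(24,34)],'green':[(45,85)],'blue':[(100,125)]}
def blobs(d,c,amin=25):
    h=cv2.cvtColor(np.ascontiguousarray(d["color"]),cv2.COLOR_RGB2HSV)
    m=sum(cv2.inRange(h,(a,150,60),(b,255,255)) for a,b in H[c]).astype(np.uint8)
    n,l,s,ct=cv2.connectedComponentsWithStats(m)
    return [(s[i,4],ct[i],l==i) for i in range(1,n) if s[i,4]>=amin]
def ray(d,uv):
    T=d["cam_to_world"];r=T[:3,:3]@np.linalg.solve(d["intrinsics"],[uv[0],uv[1],1]);return T[:3,3],r/np.linalg.norm(r)
def onplane(d,uv,z):
    o,r=ray(d,uv);return o+r*(z-o[2])/r[2]
def tri(r1,r2):
    A=[];b=[]
    for o,r in (r1,r2):
        P=np.eye(3)-np.outer(r,r);A.append(P);b.append(P@o)
    A=np.vstack(A);b=np.hstack(b);x=np.linalg.lstsq(A,b,rcond=None)[0]
    return x,np.linalg.norm(A@x-b)
def cloud(d,m):
    v,u=np.nonzero(m&(d["z_map"]>0));z=d["z_map"][v,u]
    p=np.linalg.solve(d["intrinsics"],np.stack([u,v,np.ones_like(u)]))*z
    return (d["cam_to_world"]@np.vstack([p,np.ones(len(z))]))[:3].T
E
python3 - <<'E'
from h import *
t=dict(np.load("pics/top0.npz"));s=dict(np.load("pics/side0.npz"))
for c in H:
  for n,d in(("top",t),("side",s)):
    for a,ct,m in blobs(d,c):
        P=cloud(d,m);
        if len(P)<5 or not(.25<P[:,0].mean()<.75 and -.35<P[:,1].mean()<.4):continue
        z=P[:,2];T=P[z>np.percentile(z,95)-.004]
        (cx,cy),r=cv2.minEnclosingCircle(np.argwhere(m)[:,::-1].astype(np.float32))
        print(c,n,a,ct.round(1),'circ',round(cx,1),round(cy,1),round(r,1),'med',np.median(P,0).round(4),'top',T.mean(0).round(4),len(T))
E
```

```text
red top 339 [421.  258.7] circ 421.1 258.6 10.4 med [ 0.5165 -0.2222  0.0129] top [ 0.5154 -0.2215  0.0172] 108
red top 87 [272.7 292.8] circ 272.7 292.8 5.7 med [0.4302 0.1608 0.0671] top [0.429  0.1611 0.069 ] 46
red side 180 [189.1 225.8] circ 189.1 225.6 8.2 med [0.4262 0.154  0.0643] top [0.429  0.1599 0.0673] 89
red side 848 [351.  357.3] circ 351.0 357.0 17.5 med [ 0.518  -0.2203  0.0128] top [ 0.5136 -0.2226  0.0172] 250
yellow top 92 [271.  217.8] circ 271.1 217.8 5.9 med [0.6163 0.1664 0.0718] top [0.6186 0.1661 0.075 ] 40
yellow top 333 [414.6 234.8] circ 414.6 234.9 10.4 med [ 0.579  -0.208   0.0129] top [ 0.5793 -0.2036  0.0181] 80
yellow side 139 [270.9 192.7] circ 271.0 192.9 7.2 med [0.6142 0.1605 0.0696] top [0.6181 0.166  0.0734] 62
yellow side 734 [375.2 333.6] circ 375.1 333.5 16.8 med [ 0.5807 -0.205   0.0127] top [ 0.5765 -0.2077  0.017 ] 225
green top 302 [408.3 211.3] circ 408.3 211.4 9.9 med [ 0.6418 -0.1927  0.0126] top [ 0.6387 -0.1894  0.0171] 82
green top 69 [270.6 268. ] circ 270.5 268.0 5.6 med [0.4915 0.1657 0.0777] top [0.4926 0.1675 0.083 ] 19
green side 102 [216.1 208.6] circ 216.0 208.5 6.8 med [0.4871 0.1607 0.0776] top [0.4897 0.1633 0.0792] 57
green side 594 [397.  312.1] circ 396.6 312.8 15.7 med [ 0.6428 -0.1904  0.0126] top [ 0.636  -0.1936  0.0171] 156
blue top 86 [269.  240.6] circ 268.9 240.4 5.7 med [0.5579 0.1706 0.0843] top [0.5592 0.1716 0.0863] 48
blue top 330 [427.4 283. ] circ 427.5 283.0 10.4 med [ 0.4546 -0.2369  0.0129] top [ 0.4545 -0.2322  0.018 ] 79
blue side 136 [245.4 195.6] circ 245.5 195.7 7.2 med [0.5562 0.1639 0.0821] top [0.5583 0.1691 0.085 ] 64
blue side 994 [324.3 383.5] circ 324.5 383.1 18.5 med [ 0.4556 -0.2348  0.0128] top [ 0.452  -0.237   0.0171] 291
```

```bash
python3 -m jog '[[100,-0.02,-0.02,0,-1],[100,-0.055,-0.055,0.005,-2],[100,-0.09,-0.09,0.01,-4],[100,-0.125,-0.125,0.015,-6],[100,-0.16,-0.16,0.02,-8],[100,-0.195,-0.195,0.025,-10],[100,-0.23,-0.23,0.03,-12],[100,-0.265,-0.265,0.03,-13],[100,-0.30,-0.30,0.03,-13.05],[100,-0.335,-0.33,0.03,-13.05],[100,-0.365,-0.355,0.03,-13.05],[100,-0.382,-0.371,0.03,-13.05]]'
python3 -m jog '[[100,0,0,0,0],[100,0,0,0,0],[100,0,0,0,0]]'
python3 - <<'E'
from h import *
s=readout.sense();print(s['time'],s['tcp_pos'],s['orientation'],s['joint_positions'].round(1))
d=cams.get_image("wrist");np.savez("pics/w1.npz",**d);cv2.imwrite("pics/w1.png",d["color"][:,:,::-1])
for c in H:
    for a,ct,m in blobs(d,c):
        P=cloud(d,m)
        if len(P)<5:continue
        z=P[:,2];T=P[z>np.percentile(z,95)-.004];print(c,a,ct.round(1),'mid-extent',((P.max(0)+P.min(0))/2).round(4),'top',T.mean(0).round(4),len(T))
E
```

```text
time: 1.35
tcp_pos: [0.4309, 0.159, 0.1928]
orientation: [-180.0, 0.0, 179.9]
contact_force: [0.6, 0.7, 0.5]
gripper_width: 1.001
finger_force: 0.0
time: 1.65
tcp_pos: [0.4287, 0.1618, 0.1925]
orientation: [180.0, -0.0, -180.0]
contact_force: [-0.1, 0.2, -0.2]
gripper_width: 1.002
finger_force: 0.0
1.65 [0.4287279  0.16181916 0.19254043] [ 1.79998763e+02 -3.53273711e-02 -1.79960950e+02] [ 19.2  12.7 115.3   0.   52.  -70.9]
red 771 [279.8 192.6] mid-extent [0.4343 0.1636 0.0367] top [0.427  0.1635 0.0672] 548
green 435 [287.2 272.7] mid-extent [0.4901 0.1694 0.0795] top [0.4899 0.1692 0.0794] 430
blue 451 [290.3 348. ] mid-extent [0.5173 0.1736 0.147 ] top [0.5516 0.1726 0.095 ] 417
```

View pics/w1.png

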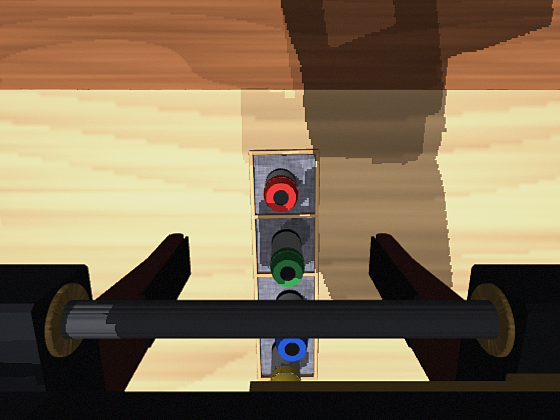

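The wrist view shows the red lens top at (280,193), midway between the finger tips (columns 190 and 370). The other lenses lie in line below it, and nothing is in the fingers' way.

```bash
python3 -m jog '[[100,0,0,0.01,0],[100,0,0,0.03,0],[100,0,0,0.055,0],[100,0,0,0.08,0],[100,0,0,0.105,0],[100,0,0,0.13,0],[100,0,0,0.148,0],[100,0,0,0.16,0],[100,0,0,0.167,0],[100,0,0,0.168,0],[60,0,0,0.168,0],[50,0,0,0.168,0]]'
python3 -m jog '[[40,0,0,0,0],[37,0,0,0,0],[34,0,0,0,0],[32,0,0,0,0],[30,0,0,0,0],[28,0,0,0,0],[26,0,0,0,0],[24,0,0,0,0],[20,0,0,0,0],[20,0,0,0,0]]' 20
```

```text
time: 2.9
tcp_pos: [0.43, 0.1614, 0.0253]
orientation: [180.0, 0.1, -180.0]
contact_force: [0.2, 0.2, -0.1]
gripper_width: 0.855
finger_force: 0.0
time: 3.9
tcp_pos: [0.4295, 0.1612, 0.0247]
orientation: [180.0, 0.0, 180.0]
contact_force: [-0.3, 0.7, 1.8]
gripper_width: 0.335
finger_force: 20.0
```

```bash
python3 -m jog '[[20,0,0,-0.004,0],[20,0,0,-0.012,0],[20,0,0,-0.024,0],[20,0,0,-0.04,0],[20,0,0,-0.056,0],[20,0,0,-0.072,0],[20,0,0,-0.088,0],[20,0,0,-0.102,0],[20,0,0,-0.112,0],[20,0,0,-0.118,0],[20,0,0,-0.12,0],[20,0,0,-0.12,0]]'
cat > chk.py <<'E'
# side-view check of held/placed lens of a colour: top height relative to TCP
import sys; from h import *
c=sys.argv[1]; d=cams.get_image("side"); s=readout.sense(); print(s['time'],s['tcp_pos'].round(4),s['gripper_width'].round(3))
for a,ct,m in blobs(d,c,40):
    P=cloud(d,m)
    if len(P)>5:
        z=P[:,2];T=P[z>np.percentile(z,95)-.004];print(a,ct.round(0),'top',T.mean(0).round(4),'z-tcp',(np.percentile(z,95)-s['tcp_pos'][2]).round(4))
if len(sys.argv)>2: cv2.imwrite(sys.argv[2],d["color"][:,:,::-1])
E
python3 chk.py red pics/s1.png
```

```text
time: 5.1
tcp_pos: [0.4294, 0.1611, 0.1447]
orientation: [180.0, 0.0, 180.0]
contact_force: [-0.2, -0.6, -1.0]
gripper_width: 0.334
finger_force: 20.0Traceback (most recent call last):
  File "chk.py", line 3, in <module>
    c=sys.argv[1]; d=cams.get_image("side"); s=readout.sense(); print(s['time'],s['tcp_pos'].round(4),s['gripper_width'].round(3))
                                                                                                      ^^^^^^^^^^^^^^^^^^^^^^^^
AttributeError: 'float' object has no attribute 'round'
```

```bash
sed -i "s/s\['gripper_width'\].round(3)/round(s['gripper_width'],3)/" chk.py
python3 -m jog '[[20,-0.002,-0.01,0,0],[20,-0.007,-0.03,0,0],[20,-0.014,-0.06,0,0],[20,-0.022,-0.098,0,0],[20,-0.031,-0.138,0,0],[20,-0.041,-0.18,0,0],[20,-0.05,-0.222,0,0],[20,-0.06,-0.262,0,0],[20,-0.068,-0.3,0,0],[20,-0.075,-0.332,0,0],[20,-0.081,-0.358,0,0],[20,-0.085,-0.374,0,0]]'
python3 -m jog '[[20,-0.0015,-0.007,0,0],[20,-0.0015,-0.008,0,0],[20,-0.0015,-0.008,0,0]]'
python3 chk.py red pics/s1.png
```

```text
time: 6.35
tcp_pos: [0.5141, -0.2153, 0.144]
orientation: [180.0, -0.0, 179.9]
contact_force: [-0.7, 0.3, -0.7]
gripper_width: 0.339
finger_force: 20.0
time: 6.65
tcp_pos: [0.5154, -0.2201, 0.1444]
orientation: [180.0, -0.1, -180.0]
contact_force: [-0.1, 0.5, -0.8]
gripper_width: 0.34
finger_force: 20.0
6.7 [ 0.5155 -0.2198  0.1445] 0.337
221 [356. 280.] top [ 0.5083 -0.2202  0.1868] z-tcp 0.0436
843 [351. 357.] top [ 0.5142 -0.2223  0.0168] z-tcp -0.1262
```

View pics/s1.png

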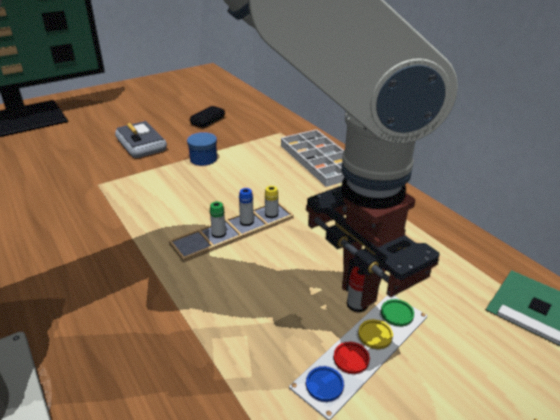

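The red lens hangs upright at (356,285) above the red cup (351,357), with no slip and the neighbours undisturbed.

```bash
python3 -m jog '[[20,0,-0.001,0.008,0],[20,0,-0.001,0.022,0],[20,0,-0.001,0.04,0],[20,0,-0.001,0.06,0],[20,0,-0.001,0.078,0],[20,0,-0.001,0.092,0],[20,0,-0.001,0.102,0],[20,0,-0.001,0.108,0],[20,0,-0.001,0.111,0],[20,0,-0.001,0.1125,0],[20,0,-0.001,0.113,0],[20,0,-0.001,0.113,0]]'
python3 -m jog '[[20,0,0,0.0005,0],[20,0,0,0.001,0],[20,0,0,0.001,0],[20,0,0,0.001,0]]'
```

```text
time: 7.9
tcp_pos: [0.5163, -0.222, 0.0322]
orientation: [-180.0, 0.0, 180.0]
contact_force: [0.0, 0.5, -0.2]
gripper_width: 0.337
finger_force: 20.0
time: 8.3
tcp_pos: [0.516, -0.2219, 0.0308]
orientation: [-180.0, 0.0, 180.0]
contact_force: [-0.7, 0.2, -0.5]
gripper_width: 0.333
finger_force: 20.0
```

```bash
python3 -m jog '[[20,0,0,0.0005,0],[20,0,0,0.001,0],[20,0,0,0.001,0]]'
python3 -m jog '[[20,0,0,0.0005,0],[20,0,0,0.0005,0]]'; python3 chk.py red
```

```text
time: 8.6
tcp_pos: [0.5161, -0.2219, 0.0307]
orientation: [-180.0, 0.0, 180.0]
contact_force: [-2.9, 1.5, 10.1]
gripper_width: 0.333
finger_force: 20.0
time: 8.8
tcp_pos: [0.5161, -0.2219, 0.0307]
orientation: [-180.0, 0.0, -180.0]
contact_force: [-4.3, 2.4, 16.0]
gripper_width: 0.339
finger_force: 20.0
8.85 [ 0.5161 -0.2219  0.0306] 0.342
148 [350. 339.] top [ 0.5072 -0.223   0.0733] z-tcp 0.0441
357 [349. 363.] top [ 0.5046 -0.2301  0.0184] z-tcp -0.0116
```

On the floor. Back off the preload and release.

```bash
python3 -m jog '[[20,0,0,-0.0007,0],[20,0,0,-0.0012,0],[36,0,0,-0.0012,0],[40,0,0,-0.0012,0],[50,0,0,-0.0012,0],[70,0,0,-0.0012,0],[80,0,0,-0.0012,0],[80,0,0,-0.0012,0]]'
python3 -m jog '[[80,0,0,-0.008,0],[80,0,0,-0.025,0],[90,0,0,-0.05,0],[100,0,0,-0.08,0],[100,0,0,-0.11,0],[100,0,0,-0.13,0],[100,-0.02,0.03,-0.14,0],[100,-0.04,0.07,-0.14,0],[100,-0.055,0.11,-0.14,0],[100,-0.065,0.15,-0.14,0],[100,-0.075,0.19,-0.14,0],[100,-0.085,0.23,-0.14,0]]'
python3 chk.py red
```

```text
time: 9.65
tcp_pos: [0.5159, -0.2218, 0.0303]
orientation: [180.0, -0.0, 180.0]
contact_force: [0.2, -0.2, 0.8]
gripper_width: 0.724
finger_force: 0.0
time: 10.85
tcp_pos: [0.6012, 0.0098, 0.1711]
orientation: [-180.0, 0.0, 180.0]
contact_force: [0.1, -0.9, 0.5]
gripper_width: 1.001
finger_force: 0.0
10.9 [0.6026 0.0149 0.1713] 1.002
333 [354. 337.] top [ 0.5148 -0.223   0.0734] z-tcp -0.0966
444 [351. 361.] top [ 0.5088 -0.2284  0.0177] z-tcp -0.1523
```

```bash
python3 -m jog '[[100,-0.004,0.04,0,0],[100,-0.008,0.08,0,0],[100,-0.012,0.115,0,0],[100,-0.015,0.14,0,0],[100,-0.017,0.153,0,0],[100,-0.017,0.158,0,0],[100,-0.017,0.158,0,0],[100,-0.017,0.158,0,0],[100,-0.017,0.158,0,0]]'
cat > wc.py <<'E'
# wrist view: colour blob centres vs. finger midline
import sys; from h import *
d=cams.get_image("wrist");s=readout.sense();print(s['time'],s['tcp_pos'].round(4))
for a,ct,m in blobs(d,sys.argv[1],100):
    P=cloud(d,m);z=P[:,2];print(a,ct.round(1),'top',P[z>np.percentile(z,90)-.004].mean(0).round(4), 'med',np.median(P,0).round(4))
E
python3 wc.py yellow
```

```text
time: 11.8
tcp_pos: [0.6179, 0.1649, 0.1704]
orientation: [-180.0, -0.0, 179.9]
contact_force: [-0.2, -0.3, -0.6]
gripper_width: 0.997
finger_force: 0.0
11.85 [0.6179 0.165  0.1704]
534 [283.5 205.6] top [0.6172 0.1688 0.0733] med [0.6166 0.1691 0.0733]
```

```bash
python3 -m jog '[[100,0,0.002,0.01,0],[100,0,0.002,0.03,0],[100,0,0.002,0.055,0],[100,0,0.002,0.08,0],[100,0,0.002,0.105,0],[100,0,0.002,0.125,0],[100,0,0.002,0.137,0],[100,0,0.002,0.143,0],[100,0,0.002,0.144,0],[80,0,0.002,0.144,0],[60,0,0.002,0.144,0],[50,0,0.002,0.144,0]]'
python3 -m jog '[[40,0,0,0,0],[37,0,0,0,0],[34,0,0,0,0],[32,0,0,0,0],[30,0,0,0,0],[28,0,0,0,0],[26,0,0,0,0],[24,0,0,0,0],[20,0,0,0,0],[20,0,0,0,0]]' 20
python3 -m jog '[[20,0,0,-0.004,0],[20,0,0,-0.012,0],[20,0,0,-0.024,0],[20,0,0,-0.04,0],[20,0,0,-0.056,0],[20,0,0,-0.072,0],[20,0,0,-0.088,0],[20,0,0,-0.102,0],[20,0,0,-0.112,0],[20,0,0,-0.118,0],[20,0,0,-0.12,0],[20,0,0,-0.12,0]]'
python3 chk.py yellow
```

```text
time: 13.05
tcp_pos: [0.6185, 0.1683, 0.0273]
orientation: [180.0, 0.1, 180.0]
contact_force: [0.3, 0.5, 0.3]
gripper_width: 0.769
finger_force: 0.0
time: 14.05
tcp_pos: [0.618, 0.1681, 0.0264]
orientation: [-180.0, -0.0, 180.0]
contact_force: [-0.5, 0.1, 0.4]
gripper_width: 0.337
finger_force: 20.0
time: 15.25
tcp_pos: [0.6178, 0.1681, 0.1462]
orientation: [-180.0, -0.0, 180.0]
contact_force: [0.7, -0.2, -2.3]
gripper_width: 0.336
finger_force: 20.0
15.3 [0.6176 0.168  0.1458] 0.34
60 [267. 142.] top [0.6109 0.1692 0.1929] z-tcp 0.0483
664 [376. 334.] top [ 0.58   -0.2095  0.0168] z-tcp -0.1277
```

```bash
python3 -m jog '[[20,0.001,-0.01,0,0],[20,0.003,-0.03,0,0],[20,0.006,-0.06,0,0],[20,0.01,-0.098,0,0],[20,0.014,-0.138,0,0],[20,0.018,-0.178,0,0],[20,0.023,-0.218,0,0],[20,0.027,-0.256,0,0],[20,0.031,-0.294,0,0],[20,0.034,-0.326,0,0],[20,0.037,-0.352,0,0],[20,0.038,-0.367,0,0]]'
python3 -m jog '[[20,0.001,-0.008,0,0],[20,0.001,-0.008,0,0],[20,0.001,-0.008,0,0],[20,0.001,-0.008,0,0]]'
python3 chk.py yellow
```

```text
time: 16.5
tcp_pos: [0.5789, -0.2012, 0.1458]
orientation: [180.0, -0.1, 179.9]
contact_force: [-0.4, -0.0, -1.5]
gripper_width: 0.341
finger_force: 20.0
time: 16.9
tcp_pos: [0.579, -0.2057, 0.1463]
orientation: [180.0, -0.0, -179.9]
contact_force: [-0.4, 0.9, -2.0]
gripper_width: 0.336
finger_force: 20.0
16.95 [ 0.5791 -0.2058  0.1463] 0.34
208 [386. 252.] top [ 0.5736 -0.2053  0.1937] z-tcp 0.0481
665 [377. 334.] top [ 0.5799 -0.2095  0.0169] z-tcp -0.1282
```

```bash
python3 -m jog '[[20,0,-0.001,0.008,0],[20,0,-0.001,0.022,0],[20,0,-0.001,0.04,0],[20,0,-0.001,0.06,0],[20,0,-0.001,0.078,0],[20,0,-0.001,0.092,0],[20,0,-0.001,0.102,0],[20,0,-0.001,0.108,0],[20,0,-0.001,0.111,0],[20,0,-0.001,0.1122,0],[20,0,-0.001,0.1125,0],[20,0,-0.001,0.1125,0]]'
python3 -m jog '[[20,0,0,0.0005,0],[20,0,0,0.001,0],[20,0,0,0.001,0],[20,0,0,0.001,0]]'
```

```text
time: 18.15
tcp_pos: [0.5794, -0.208, 0.0345]
orientation: [-180.0, 0.1, 180.0]
contact_force: [-0.1, 0.6, -0.8]
gripper_width: 0.338
finger_force: 20.0
time: 18.55
tcp_pos: [0.579, -0.2079, 0.0329]
orientation: [-180.0, 0.0, -180.0]
contact_force: [0.5, 0.0, -2.1]
gripper_width: 0.332
finger_force: 20.0
```

```bash
python3 -m jog '[[20,0,0,0.0005,0],[20,0,0,0.001,0],[20,0,0,0.001,0],[20,0,0,0.001,0]]'
```

```text
time: 18.95
tcp_pos: [0.5791, -0.2079, 0.0323]
orientation: [-180.0, 0.0, 180.0]
contact_force: [-2.2, 0.5, 6.2]
gripper_width: 0.339
finger_force: 20.0
```

```bash
python3 -m jog '[[20,0,0,-0.0004,0],[36,0,0,-0.0004,0],[40,0,0,-0.0004,0],[50,0,0,-0.0004,0],[70,0,0,-0.0004,0],[80,0,0,-0.0004,0],[80,0,0,-0.0004,0],[80,0,0,-0.0004,0]]'
python3 -m jog '[[80,0,0,-0.008,0],[80,0,0,-0.025,0],[90,0,0,-0.05,0],[100,0,0,-0.08,0],[100,0,0,-0.11,0],[100,0,0,-0.13,0],[100,0.01,0.03,-0.14,0],[100,0.02,0.07,-0.14,0],[100,0.03,0.11,-0.14,0],[100,0.04,0.15,-0.14,0],[100,0.05,0.19,-0.14,0],[100,0.06,0.23,-0.14,0]]'
python3 -m jog '[[100,0.007,0.04,0,0],[100,0.014,0.08,0,0],[100,0.021,0.115,0,0],[100,0.026,0.135,0,0],[100,0.028,0.143,0,0],[100,0.028,0.145,0,0],[100,0.028,0.145,0,0],[100,0.028,0.145,0,0],[100,0.028,0.145,0,0]]'
python3 chk.py yellow; python3 wc.py green
```

```text
time: 19.75
tcp_pos: [0.579, -0.2078, 0.0323]
orientation: [-180.0, 0.0, 180.0]
contact_force: [-0.2, 0.1, 0.6]
gripper_width: 0.791
finger_force: 0.0
time: 20.95
tcp_pos: [0.5187, 0.0236, 0.1739]
orientation: [180.0, 0.1, 180.0]
contact_force: [0.1, 0.1, 0.0]
gripper_width: 0.997
finger_force: 0.0
time: 21.85
tcp_pos: [0.4912, 0.1662, 0.1723]
orientation: [-180.0, -0.0, 179.9]
contact_force: [-0.6, 0.8, -0.5]
gripper_width: 1.004
finger_force: 0.0
21.9 [0.4912 0.1663 0.1723] 1.004
303 [381. 310.] top [ 0.5794 -0.2089  0.0796] z-tcp -0.0912
320 [376. 338.] top [ 0.5733 -0.2167  0.0172] z-tcp -0.1537
21.95 [0.4911 0.1664 0.1722]
621 [281.2 202.5] top [0.4892 0.1697 0.0792] med [0.4847 0.1683 0.0791]
```

```bash
python3 -m jog '[[100,0,0.001,0.01,0],[100,0,0.001,0.03,0],[100,0,0.001,0.055,0],[100,0,0.001,0.08,0],[100,0,0.001,0.105,0],[100,0,0.001,0.125,0],[100,0,0.001,0.138,0],[100,0,0.001,0.144,0],[100,0,0.001,0.145,0],[80,0,0.001,0.145,0],[60,0,0.001,0.145,0],[50,0,0.001,0.145,0]]'
python3 -m jog '[[40,0,0,0,0],[37,0,0,0,0],[34,0,0,0,0],[32,0,0,0,0],[30,0,0,0,0],[28,0,0,0,0],[26,0,0,0,0],[24,0,0,0,0],[20,0,0,0,0],[20,0,0,0,0]]' 20
python3 -m jog '[[20,0,0,-0.004,0],[20,0,0,-0.012,0],[20,0,0,-0.024,0],[20,0,0,-0.04,0],[20,0,0,-0.056,0],[20,0,0,-0.072,0],[20,0,0,-0.088,0],[20,0,0,-0.102,0],[20,0,0,-0.112,0],[20,0,0,-0.118,0],[20,0,0,-0.12,0],[20,0,0,-0.12,0]]'
python3 chk.py green
```

```text
time: 23.15
tcp_pos: [0.4915, 0.1683, 0.0281]
orientation: [180.0, 0.1, 180.0]
contact_force: [-0.8, -0.3, -0.4]
gripper_width: 0.765
finger_force: 0.0
time: 24.15
tcp_pos: [0.491, 0.1682, 0.0273]
orientation: [180.0, 0.0, 180.0]
contact_force: [-0.2, 0.1, 1.4]
gripper_width: 0.336
finger_force: 20.0
time: 25.35
tcp_pos: [0.4909, 0.1681, 0.1473]
orientation: [180.0, 0.0, 180.0]
contact_force: [-0.1, 0.5, -1.5]
gripper_width: 0.338
finger_force: 20.0
25.4 [0.4907 0.1681 0.147 ] 0.34
451 [400. 313.] top [ 0.6425 -0.1993  0.0161] z-tcp -0.1294
```

```bash
python3 -m jog '[[20,-0.004,-0.01,0,0],[20,-0.012,-0.029,0,0],[20,-0.024,-0.058,0,0],[20,-0.039,-0.094,0,0],[20,-0.055,-0.132,0,0],[20,-0.071,-0.17,0,0],[20,-0.087,-0.208,0,0],[20,-0.103,-0.246,0,0],[20,-0.118,-0.282,0,0],[20,-0.131,-0.313,0,0],[20,-0.141,-0.338,0,0],[20,-0.147,-0.352,0,0]]'
python3 -m jog '[[20,-0.0035,-0.008,0,0],[20,-0.0035,-0.008,0,0],[20,-0.0035,-0.008,0,0],[20,-0.0035,-0.008,0,0]]'
python3 chk.py green
```

```text
time: 26.6
tcp_pos: [0.638, -0.1867, 0.1463]
orientation: [-180.0, -0.0, 179.9]
contact_force: [-0.2, -0.1, -1.4]
gripper_width: 0.343
finger_force: 20.0
time: 27.0
tcp_pos: [0.6411, -0.1906, 0.1472]
orientation: [180.0, -0.0, -179.9]
contact_force: [-0.5, 0.9, -1.9]
gripper_width: 0.337
finger_force: 20.0
27.05 [ 0.6411 -0.1907  0.1473] 0.339
422 [400. 313.] top [ 0.6386 -0.2019  0.0161] z-tcp -0.1296
```

```bash
python3 chk.py green pics/s2.png
```

```text
27.1 [ 0.6413 -0.1908  0.1474] 0.338
418 [400. 314.] top [ 0.6358 -0.2042  0.0165] z-tcp -0.1295
```

View pics/s2.png

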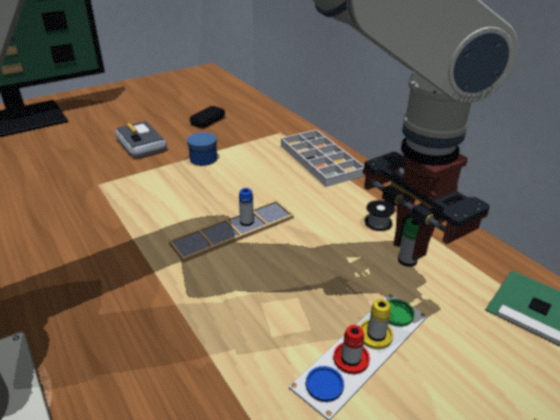

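The green lens is upright in the gripper at (409,240), above the green cup (400,313). The red (352,345) and yellow (379,320) lenses stand upright in their cups. Lowering now.

```bash
python3 -m jog '[[20,0,-0.001,0.008,0],[20,0,-0.001,0.022,0],[20,0,-0.001,0.04,0],[20,0,-0.001,0.06,0],[20,0,-0.001,0.078,0],[20,0,-0.001,0.092,0],[20,0,-0.001,0.102,0],[20,0,-0.001,0.108,0],[20,0,-0.001,0.111,0],[20,0,-0.001,0.1125,0],[20,0,-0.001,0.1128,0],[20,0,-0.001,0.1128,0]]'
python3 -m jog '[[20,0,0,0.0005,0],[20,0,0,0.001,0],[20,0,0,0.001,0],[20,0,0,0.001,0]]'
```

```text
time: 28.3
tcp_pos: [0.6419, -0.193, 0.0351]
orientation: [-180.0, 0.1, 180.0]
contact_force: [-0.0, -0.5, -1.4]
gripper_width: 0.335
finger_force: 20.0
time: 28.7
tcp_pos: [0.6415, -0.1928, 0.0335]
orientation: [-180.0, 0.0, 180.0]
contact_force: [0.4, -0.2, -1.1]
gripper_width: 0.337
finger_force: 20.0
```

```bash
python3 -m jog '[[20,0,0,0.0005,0],[20,0,0,0.0005,0],[20,0,0,0.0005,0]]'
```

```text
time: 29.0
tcp_pos: [0.6415, -0.1929, 0.0333]
orientation: [-180.0, 0.0, 180.0]
contact_force: [-1.0, 1.0, 3.7]
gripper_width: 0.338
finger_force: 20.0
```

```bash
python3 -m jog '[[20,0,0,-0.0002,0],[36,0,0,-0.0002,0],[40,0,0,-0.0002,0],[50,0,0,-0.0002,0],[70,0,0,-0.0002,0],[80,0,0,-0.0002,0],[80,0,0,-0.0002,0],[80,0,0,-0.0002,0]]'
python3 -m jog '[[80,0,0,-0.008,0],[80,0,0,-0.025,0],[90,0,0,-0.05,0],[100,0,0,-0.08,0],[100,0,0,-0.11,0],[100,0,0,-0.13,0],[100,0.01,0.03,-0.14,0],[100,0.02,0.07,-0.14,0],[100,0.03,0.11,-0.14,0],[100,0.04,0.15,-0.14,0],[100,0.05,0.19,-0.14,0],[100,0.06,0.23,-0.14,0]]'
python3 -m jog '[[100,0.006,0.04,0,0],[100,0.012,0.08,0,0],[100,0.018,0.11,0,0],[100,0.022,0.127,0,0],[100,0.023,0.133,0,0],[100,0.023,0.134,0,0],[100,0.023,0.134,0,0],[100,0.023,0.134,0,0],[100,0.023,0.134,0,0]]'
python3 chk.py green; python3 wc.py blue
```

```text
time: 29.8
tcp_pos: [0.6414, -0.1928, 0.0331]
orientation: [180.0, -0.0, 180.0]
contact_force: [0.7, 0.9, 0.2]
gripper_width: 0.79
finger_force: 0.0
time: 31.0
tcp_pos: [0.5813, 0.0386, 0.175]
orientation: [180.0, 0.1, 180.0]
contact_force: [0.0, 0.2, -0.0]
gripper_width: 0.998
finger_force: 0.0
time: 31.9
tcp_pos: [0.5587, 0.1701, 0.1731]
orientation: [-180.0, -0.0, 179.9]
contact_force: [-0.9, 0.1, 0.1]
gripper_width: 0.997
finger_force: 0.0
31.95 [0.5587 0.1703 0.1731] 0.999
162 [403. 285.] top [ 0.6392 -0.1944  0.0855] z-tcp -0.0859
172 [402. 319.] top [ 0.6349 -0.2103  0.0169] z-tcp -0.1546
32.0 [0.5586 0.1704 0.1731]
914 [280.9 205.2] top [0.5576 0.173  0.0852] med [0.5539 0.1722 0.085 ]
```

```bash
python3 -m jog '[[100,0,0.001,0.01,0],[100,0,0.001,0.03,0],[100,0,0.001,0.055,0],[100,0,0.001,0.08,0],[100,0,0.001,0.105,0],[100,0,0.001,0.125,0],[100,0,0.001,0.137,0],[100,0,0.001,0.142,0],[100,0,0.001,0.143,0],[80,0,0.001,0.143,0],[60,0,0.001,0.143,0],[50,0,0.001,0.143,0]]'
python3 -m jog '[[40,0,0,0,0],[37,0,0,0,0],[34,0,0,0,0],[32,0,0,0,0],[30,0,0,0,0],[28,0,0,0,0],[26,0,0,0,0],[24,0,0,0,0],[20,0,0,0,0],[20,0,0,0,0]]' 20
python3 -m jog '[[20,0,0,-0.004,0],[20,0,0,-0.012,0],[20,0,0,-0.024,0],[20,0,0,-0.04,0],[20,0,0,-0.056,0],[20,0,0,-0.072,0],[20,0,0,-0.088,0],[20,0,0,-0.102,0],[20,0,0,-0.112,0],[20,0,0,-0.118,0],[20,0,0,-0.12,0],[20,0,0,-0.12,0]]'
python3 chk.py blue
```

```text
time: 33.2
tcp_pos: [0.559, 0.1723, 0.031]
orientation: [180.0, 0.1, 180.0]
contact_force: [0.4, -0.0, -0.8]
gripper_width: 0.765
finger_force: 0.0
time: 34.2
tcp_pos: [0.5585, 0.1722, 0.0302]
orientation: [180.0, 0.0, 180.0]
contact_force: [-0.5, 1.1, 0.9]
gripper_width: 0.34
finger_force: 20.0
time: 35.4
tcp_pos: [0.5583, 0.1721, 0.1501]
orientation: [-180.0, -0.0, 180.0]
contact_force: [0.5, 0.7, -1.0]
gripper_width: 0.337
finger_force: 20.0
35.45 [0.5581 0.1721 0.1498] 0.34
245 [201. 157.] top [0.5868 0.4497 0.0432] z-tcp -0.1075
990 [324. 383.] top [ 0.452  -0.237   0.0171] z-tcp -0.1313
```

```bash
python3 -m jog '[[20,0.003,-0.01,0,0],[20,0.008,-0.03,0,0],[20,0.016,-0.062,0,0],[20,0.026,-0.102,0,0],[20,0.037,-0.145,0,0],[20,0.048,-0.189,0,0],[20,0.059,-0.233,0,0],[20,0.07,-0.277,0,0],[20,0.081,-0.318,0,0],[20,0.09,-0.354,0,0],[20,0.097,-0.382,0,0],[20,0.101,-0.399,0,0]]'
python3 -m jog '[[20,0.0025,-0.009,0,0],[20,0.0025,-0.01,0,0],[20,0.0025,-0.01,0,0],[20,0.0025,-0.01,0,0]]'
python3 chk.py blue
```

```text
time: 36.65
tcp_pos: [0.4559, -0.2291, 0.1497]
orientation: [180.0, -0.1, 179.9]
contact_force: [-0.0, -0.2, -1.9]
gripper_width: 0.335
finger_force: 20.0
time: 37.05
tcp_pos: [0.455, -0.236, 0.15]
orientation: [180.0, -0.0, -180.0]
contact_force: [1.2, 0.2, -0.4]
gripper_width: 0.337
finger_force: 20.0
37.1 [ 0.4551 -0.236   0.1501] 0.338
348 [203. 156.] top [0.5961 0.4464 0.0475] z-tcp -0.1021
95 [328. 298.] top [ 0.4449 -0.2382  0.1985] z-tcp 0.0501
987 [324. 383.] top [ 0.4524 -0.2373  0.0172] z-tcp -0.1317
```

```bash
python3 - <<'E'
from h import *
d=cams.get_image("side");c=d["color"][180:420,220:460,::-1]
cv2.imwrite("pics/s3.png",cv2.resize(c,None,fx=2.4,fy=2.4))
E
```

```text
(no output)
```

View pics/s3.png

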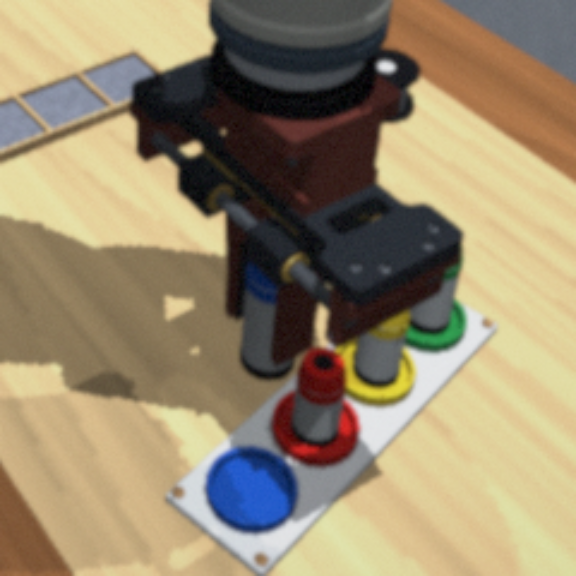

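The blue lens hangs upright, at crop (265,330). The gripper hides its top, which explains the low height reading. The other three lenses stand in their cups and the blue cup (252,488) is free. Lowering.

```bash
python3 -m jog '[[20,0,-0.0005,0.008,0],[20,0,-0.0005,0.022,0],[20,0,-0.0005,0.04,0],[20,0,-0.0005,0.06,0],[20,0,-0.0005,0.078,0],[20,0,-0.0005,0.092,0],[20,0,-0.0005,0.102,0],[20,0,-0.0005,0.108,0],[20,0,-0.0005,0.111,0],[20,0,-0.0005,0.1123,0],[20,0,-0.0005,0.1127,0],[20,0,-0.0005,0.1127,0]]'
python3 -m jog '[[20,0,0,0.0005,0],[20,0,0,0.001,0],[20,0,0,0.001,0],[20,0,0,0.001,0]]'
```

```text
time: 38.35
tcp_pos: [0.4552, -0.2375, 0.0379]
orientation: [-180.0, 0.0, 180.0]
contact_force: [0.2, -0.3, -1.6]
gripper_width: 0.342
finger_force: 20.0
time: 38.75
tcp_pos: [0.455, -0.2374, 0.0365]
orientation: [-180.0, 0.0, 180.0]
contact_force: [0.6, -0.7, -2.0]
gripper_width: 0.339
finger_force: 20.0
```

```bash
python3 -m jog '[[20,0,0,0.0005,0],[20,0,0,0.0005,0],[20,0,0,0.0005,0]]'
```

```text
time: 39.05
tcp_pos: [0.455, -0.2374, 0.0362]
orientation: [-180.0, 0.0, 180.0]
contact_force: [-0.9, 1.0, 2.9]
gripper_width: 0.335
finger_force: 20.0
```

```bash
python3 -m jog '[[20,0,0,-0.0002,0],[36,0,0,-0.0002,0],[40,0,0,-0.0002,0],[50,0,0,-0.0002,0],[70,0,0,-0.0002,0],[80,0,0,-0.0002,0],[80,0,0,-0.0002,0],[80,0,0,-0.0002,0]]'
python3 -m jog '[[80,0,0,-0.008,0],[80,0,0,-0.025,0],[80,0,0,-0.05,0],[80,0,0,-0.08,0],[80,0,0,-0.11,0],[80,0,0,-0.13,0],[80,0,0.03,-0.14,0],[80,0,0.07,-0.14,0],[80,0,0.11,-0.14,0],[80,0,0.15,-0.14,0],[80,0,0.19,-0.14,0],[80,0,0.23,-0.14,0]]'
python3 -m jog '[[80,0,0.04,0,0],[80,0,0.08,0,0],[80,0,0.11,0,0],[80,0,0.13,0,0],[80,0,0.13,0,0],[80,0,0.13,0,0],[80,0,0.13,0,0]]'
python3 - <<'E'
from h import *
t=cams.get_image("top");s=cams.get_image("side")
for c in H:
  for n,d in(("top",t),("side",s)):
    for a,ct,m in blobs(d,c):
        P=cloud(d,m)
        if len(P)<5 or not(.25<P[:,0].mean()<.75 and -.35<P[:,1].mean()<.55):continue
        z=P[:,2];T=P[z>np.percentile(z,95)-.004];print(c,n,a,'top',T.mean(0).round(4))
cv2.imwrite("pics/end.png",np.hstack([cv2.resize(s["color"][180:420,220:480,::-1],(433,400)),cv2.resize(t["color"][100:340,120:480,::-1],(360,400))])[:,:790])
E
```

```text
time: 39.85
tcp_pos: [0.455, -0.2374, 0.0362]
orientation: [-180.0, 0.0, 180.0]
contact_force: [-0.3, 0.4, -0.8]
gripper_width: 0.787
finger_force: 0.0
time: 41.05
tcp_pos: [0.4547, -0.0058, 0.1769]
orientation: [-180.0, 0.0, 180.0]
contact_force: [1.1, 0.3, 0.6]
gripper_width: 0.803
finger_force: 0.0
time: 41.75
tcp_pos: [0.4548, 0.1219, 0.1763]
orientation: [-180.0, -0.0, 180.0]
contact_force: [-0.4, -0.2, 0.1]
gripper_width: 0.799
finger_force: 0.0
red top 271 top [ 0.516  -0.2208  0.0743]
red side 334 top [ 0.5149 -0.2225  0.0737]
red side 316 top [ 0.5112 -0.2378  0.0187]
yellow top 269 top [ 0.5787 -0.2066  0.0806]
yellow side 308 top [ 0.5796 -0.209   0.0797]
yellow side 320 top [ 0.5734 -0.2169  0.0171]
green top 199 top [ 0.6405 -0.1911  0.086 ]
green side 161 top [ 0.6395 -0.1945  0.0856]
green side 175 top [ 0.6339 -0.2095  0.0166]
blue top 241 top [ 0.4565 -0.235   0.0921]
blue side 364 top [ 0.4558 -0.2389  0.0918]
blue side 535 top [ 0.4475 -0.2427  0.0176]
```

View pics/end.png

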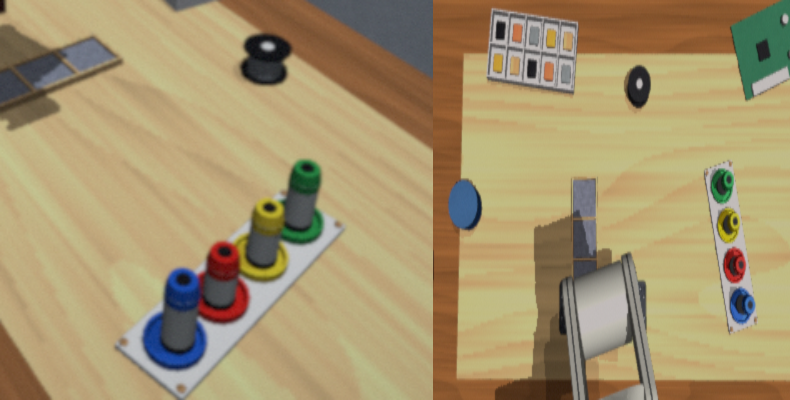

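All four lenses stand upright in the cup of their own colour: blue (180,320), red (222,275), yellow (265,235) and green (303,195). Their tops measure 74, 80, 86 and 92 mm for red, yellow, green and blue, so each is flat on its 12 mm cup floor. The reel and tin haven't moved, and the arm is clear.

```bash
python3 -c "
from workcell import sign_off
print(sign_off())"
```

```text
the job is handed in; nothing more can be done
None
```

I moved all four lenses into the cups of their own colour in the order red, yellow, green, blue; the final images show each standing flat with the reel and tin untouched, and I handed the job in at about 42 s.

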